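# Update the reorder flip tags of the vial stock rack

### The arm

A 6-joint arm with a two-finger parallel gripper is mounted at the origin on a cart in front of the work surface, level with it; the furniture and walls round the work are solid. World frame = base frame: x ahead of the robot, y to its left, z up, the work surface at z = 0. Lengths are in mm, angles in rad, forces in N, time in s.
With the tool pointing down it reaches from about 350 to 875 mm from the base axis. Payload 4.2 kg.
Tool frame: the origin (TCP) lies at the very end of the fingers, on their centre line; the grasp point (between the pads) lies 19 mm behind it; z points along the fingers, y is the line along which they close (so a half turn about z gives the same grasp; the last joint's range is limited). The gripper opens to 85 mm and grips with 20 to 120 N. Pads are 22 mm wide; open, the fingers measure 114 mm over their backs; the gripper's body (76 mm by 85 mm) begins 54 mm behind the grasp point. The pads swing forward as they close: fully open they stand 13 mm farther back than shut.
Start: joints at [0.259, 0.385, 0.008, 0, -1.194, -0.259], TCP at [624.979, 0.025, 231.312] pointing down, gripper open.
Joint ranges: [-3.14, 3.14], [-1.21, 2.06], [-1.07, 1.41], [-3.16, 2.05], [-2.99, -0.16], [-3.1, 3.1]. Speed limits (rad/s): [2.79, 2.79, 3.14, 3.14, 3.14, 3.14].

### API

Orientations are given as a unit quaternion [x, y, z, w].
In Python, from bench import arm gives the robot as it stands. The module is installed in compiled form; this text tells all that it offers.
- The arm moves only by the tool drive_tool, never from a script. Its argument "targets" is a list of rows, each a list of 5 numbers: the closure, from -1 (fully open) to 1 (shut), then the shift along the tool's x, y, z in mm, then the turn about the tool's z in degrees. In form: [[grip, tx, ty, tz, roll], ...]. A call has 1 to 12 rows; each row is the pose to reach, as a shift and turn from the pose commanded when the call began, along the tool's axes at that moment; what a row does not reach only later rows make up. A row lasts 1/10 s, in which the tool goes at most 50 mm and 8.59 degrees, less where a joint would pass 70% of its speed; a pose out of reach is approached as far as the arm can. A call with a gripper value outside its range is refused whole. The fingers move at their own pace and stop on an object; the grip force is fixed at half the most. Time passes only in rows, so rows that repeat a pose let the fingers close. It gives the time, the measured TCP pose, the force, the opening and the grip force at its end, in the units of the state.
- arm.read_state(): the state, without advancing time (a new reading comes with each control period).
- arm.get_image(name): name is "scene" or "side" or "wrist"; returns the picture (420x560x3 uint8, blue, green, red); there is no depth.
- arm.camera_params(name): a dict with "fov_y" (degrees; the focal length in pixels is half the picture's height over the tangent of half this angle, whatever the lens; pixels are square), "cx", "cy" (the principal point, pixels), "D" ([k1, k2, p1, p2, k3] as OpenCV has them; the pictures are not rectified), "rvec" (rotation vector, rad) and "tvec" (3), from world to camera coordinates, as OpenCV has them; the wrist camera has in their place "tool_from_camera" (4x4, takes a point from camera to tool coordinates, whose origin is the TCP and whose axes are the flange's). Camera axes: x right, y down, z forward; pixel columns grow to the right and rows downward; lengths in mm; the calibration is good to about 2 mm. A picture is of the moment at which its call begins: read the wrist's pose just before it. camera_params takes no time and is no camera call.
- arm.job_done(): hands the job in; it is judged then, once.
The state is a dict: "clock": time; "joints": joint angles; "joint_vel": joint speeds; "joint_efforts": joint torques, N m; "position": TCP position; "ee_rot": TCP orientation; "contact_force": force on the tool from outside, world axes, zero at the start; "wrist_torque": the same for the moment, N m; "gripper_width": finger opening in mm; "grasp_force": force on a finger pad.
Only numpy, scipy, OpenCV 4.12 (cv2) and the standard library are available. Lean on these libraries where they do the work, as an engineer would, in place of code of your own. Each camera call takes 0.05 s, during which the arm holds its last target. There are 200 camera calls.

### The job

Bring the flip tags on the vial rack up to date: with a fingertip, gently push over every tag that is wrong, so that only the bins packed full of vials show green and a bin that is running out shows red. Each tag belongs to the bin straight behind it and must end resting fully on one side. Pinch and lift nothing; leave the bins and the things around the rack where they stand.

Things in the scene. Friction and masses are not known exactly. Their poses are not given: they have to be found in the camera images.
- stock_rack: grey sheet-metal stock rack, fixed, 152 x 376 x 37 mm. Origin: on the bench straight below the middle of the row of three tags; +x from the tags to the bins, +y along the row to the left as seen from the robot, z up. Its console (top 21 mm over the bench) carries the tags 122 mm apart; behind each tag is a bay with one bin
- bin_a: loose blue plastic bin, 58 x 116 x 41 mm, in the bay straight behind tag_a. Packed full: 18 upright white-capped vials fill it. Origin: centre of its underside, 9 mm over the bench; vial caps reach 53 mm over the bench. Its front wall is 46 mm behind the middle of the tag
- bin_b: loose blue plastic bin, 58 x 116 x 41 mm, in the bay straight behind tag_b. Packed full: 18 upright white-capped vials fill it. Origin: centre of its underside, 9 mm over the bench; vial caps reach 53 mm over the bench. Its front wall is 46 mm behind the middle of the tag
- bin_c: loose blue plastic bin, 58 x 116 x 41 mm, in the bay straight behind tag_c. Nearly empty: only three white-capped vials are left at one end. Origin: centre of its underside, 9 mm over the bench; vial caps reach 53 mm over the bench. Its front wall is 46 mm behind the middle of the tag
- tag_a: flip tag before bin_a: an open V, 50 mm deep, with a page on the hinge line at its bottom; origin on the hinge line (along x), 34 mm over the bench; axes as the rack's. The page, 46 wide x 45 long x 3 mm, rests on the left or the right side of the V, either 55 degrees from level. Leaning left, page and open side show RED; leaning right, GREEN. The V ends 25 mm to either side, 21 mm over the hinge
- flip_a (a joint): angle of the page of tag_a, rad: 0 = leaning left (+y), red; 0.611 = upright; 1.222 = leaning right (-y), green. Gravity holds the page on either rest and drops it once past upright; under 1 N at its free edge moves it, pushed from outside towards the hinge and slightly upwards
- tab_a (a point): middle of the rolled free edge (36 wide, 5 mm thick) of the white finger tab that forms the last 12 mm of tag_a's page and juts out past the side of the V: at rest 26 mm to the left or right of the hinge line and 37 mm above it, 71 mm over the bench
- tag_b: flip tag before bin_b: an open V, 50 mm deep, with a page on the hinge line at its bottom; origin on the hinge line (along x), 34 mm over the bench; axes as the rack's. The page, 46 wide x 45 long x 3 mm, rests on the left or the right side of the V, either 55 degrees from level. Leaning left, page and open side show RED; leaning right, GREEN. The V ends 25 mm to either side, 21 mm over the hinge
- flip_b (a joint): angle of the page of tag_b, rad: 0 = leaning left (+y), red; 0.611 = upright; 1.222 = leaning right (-y), green. Gravity holds the page on either rest and drops it once past upright; under 1 N at its free edge moves it, pushed from outside towards the hinge and slightly upwards
- tab_b (a point): middle of the rolled free edge (36 wide, 5 mm thick) of the white finger tab that forms the last 12 mm of tag_b's page and juts out past the side of the V: at rest 26 mm to the left or right of the hinge line and 37 mm above it, 71 mm over the bench
- tag_c: flip tag before bin_c: an open V, 50 mm deep, with a page on the hinge line at its bottom; origin on the hinge line (along x), 34 mm over the bench; axes as the rack's. The page, 46 wide x 45 long x 3 mm, rests on the left or the right side of the V, either 55 degrees from level. Leaning left, page and open side show RED; leaning right, GREEN. The V ends 25 mm to either side, 21 mm over the hinge
- flip_c (a joint): angle of the page of tag_c, rad: 0 = leaning left (+y), red; 0.611 = upright; 1.222 = leaning right (-y), green. Gravity holds the page on either rest and drops it once past upright; under 1 N at its free edge moves it, pushed from outside towards the hinge and slightly upwards
- tab_c (a point): middle of the rolled free edge (36 wide, 5 mm thick) of the white finger tab that forms the last 12 mm of tag_c's page and juts out past the side of the V: at rest 26 mm to the left or right of the hinge line and 37 mm above it, 71 mm over the bench
- reagent_pot: bystander: small white pot with a green cap, 46 x 46 x 72 mm, origin at the centre of its underside; stands in front of the tall fixed liquid handler, which fills the bench beyond x = 0.45 m left of y = -0.02 m
- marker: bystander: white marker pen with a black cap lying on the bench, 12 x 135 x 13 mm, origin on its underside near the middle
- tape: bystander: roll of cream tape lying flat, 64 x 64 x 19 mm, origin at the centre of its underside

How it is judged:
By the outcome, as a careful person would: the job done as asked, in the order asked, and still so for the second after the job is handed in, with the robot touching nothing.
It also fails if it takes over 38 s, if anything falls off the work surface, if the arm or the gripper's body presses on something with over 40 N, if the wrist force passes 120 N, or if a joint passes its speed limit or range.

## Working session

There is one attempt and no reset: what is moved stays moved. The work goes in short steps, Python scripts to look and compute and a tool call to move; the robot and the scene stay as the last step left them, time stands still between calls to the robot, and variables do not carry over. Pictures are saved under pics/ and viewed, at most 10 in all, crops included, and the job is handed in when it is done.

Besides the shell and the picture viewer there is one more tool, called after "Emit:" by a JSON object that holds its "name" and its "arguments", one argument or row to a line. drive_tool: Moves the arm, as the interface text tells. Its arguments: {"type":"object","properties":{"targets":{"type":"array","items":{"type":"array","items":{"type":"number"}}}},"required":["targets"]}

```bash
mkdir -p pics
python3 - <<'E'
from bench import arm
import cv2
for n in ("scene","side"):
    cv2.imwrite(f"pics/{n}0.png",arm.get_image(n)); print(arm.camera_params(n))
s=arm.read_state();print(s)
print(arm.camera_params("wrist"))
E
```

```text
{'fov_y': 52.64291532675678, 'cx': 277.00332447298746, 'cy': 212.21529322474146, 'D': array([-0.02237299,  0.        ,  0.        ,  0.        ,  0.        ]), 'rvec': array([ 2.09977694, -0.71673647,  0.40095195]), 'tvec': array([-541.06828048,  146.6770463 , 1021.52489626])}
{'fov_y': 54.6781406639904, 'cx': 283.06089804039794, 'cy': 211.02770586166483, 'D': array([-0.12023509,  0.        ,  0.        ,  0.        ,  0.        ]), 'rvec': array([2.02892449e+00, 2.64762023e-02, 2.03532571e-05]), 'tvec': array([-507.20308723,  -28.63761218, 1510.36229439])}
{'clock': 0.1, 'joints': array([ 2.58608361e-01,  3.85506484e-01,  6.77925603e-03, -4.24366145e-04,
       -1.19401646e+00, -2.58635614e-01]), 'joint_vel': array([ 0.00028569, -0.00098086,  0.00369227,  0.00183291,  0.0006203 ,
        0.00070976]), 'joint_efforts': array([-2.41840362e-04, -3.93318665e+01,  1.88929778e+01,  4.19793829e+00,
       -2.58899068e-03, -3.31562532e-06]), 'position': array([6.24484013e+02, 2.08729592e-02, 2.30322926e+02]), 'ee_rot': array([-7.07041456e-01,  7.07171403e-01,  6.60001998e-04, -7.42525027e-04]), 'contact_force': array([ 0.30867444, -0.67422584, -0.02451553]), 'wrist_torque': array([ 0.01418001, -0.01012377,  0.04314937]), 'grasp_force': 0.0, 'gripper_width': 84.97402604081667}
{'fov_y': 58.14411628219338, 'cx': 287.38895661754407, 'cy': 207.54413903875547, 'D': array([0.01008054, 0.        , 0.        , 0.        , 0.        ]), 'tool_from_camera': array([[-7.46890478e-05, -9.59329625e-01, -2.82288266e-01,
         7.05798860e+01],
       [ 9.99999967e-01, -1.96552758e-06, -2.57904650e-04,
         1.62029936e+00],
       [ 2.46860726e-04, -2.82288276e-01,  9.59329593e-01,
        -1.41901520e+02],
       [ 0.00000000e+00,  0.00000000e+00,  0.00000000e+00,
         1.00000000e+00]])}
```

View pics/scene0.png

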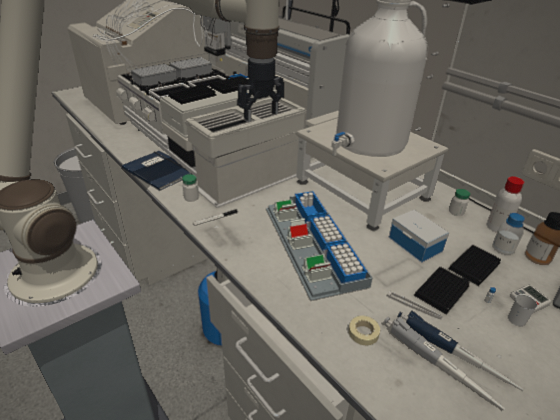

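View pics/side0.png

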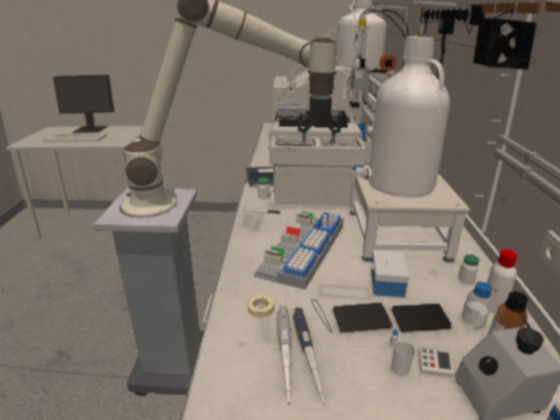

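The scene picture shows the rack from about (285,205) to (350,280): the left tag is green at (285,207), the middle one is red at (299,231) and the right one is green at (317,263). The left bin looks nearly empty. I'll enlarge this.

Run:
```python
import cv2
a=cv2.imread("pics/scene0.png")[180:305,255:380]
cv2.imwrite("pics/c1.png",cv2.resize(a,(600,600),interpolation=cv2.INTER_CUBIC))
```

```text
(no output)
```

View pics/c1.png

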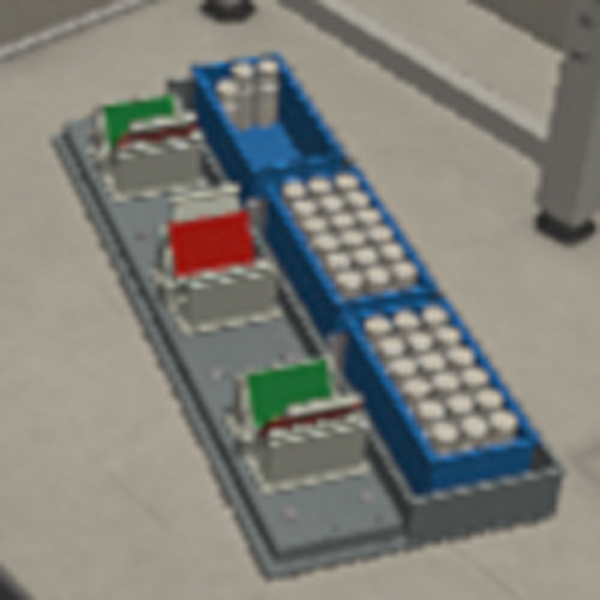

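Crop of the scene picture:
- **Left tag:** green, with a bin that is nearly empty, so it is wrong and must lean left.
- **Middle tag:** red, with a full bin, so it is wrong and must lean right.
- **Right tag:** green, with a full bin, so it is correct.

Next, a coarse pose from the rack corners: crop (270,577) near-left, (553,528) near-right and (55,135) far-left.

```bash
cat > h.py <<'E'
import numpy as np, cv2
from scipy.spatial.transform import Rotation as R
from bench import arm
def cam(n,state=None):
    p=arm.camera_params(n); f=210/np.tan(np.radians(p['fov_y']/2))
    K=np.array([[f,0,p['cx']],[0,f,p['cy']],[0,0,1]])
    if 'rvec' in p: M=cv2.Rodrigues(p['rvec'])[0]; t=np.array(p['tvec'])
    else:
        T=p['tool_from_camera']; Rt=R.from_quat(state['ee_rot']).as_matrix()
        Rw=Rt@T[:3,:3]; c=Rt@T[:3,3]+state['position']; M=Rw.T; t=-M@c
    return K,p['D'],M,t
def ray(c,uv,z):
    K,D,M,t=c; q=cv2.undistortPoints(np.array([[uv]],float),K,D)[0,0]
    d=M.T@np.r_[q,1]; o=-M.T@t; return o+d*(z-o[2])/d[2]
def proj(c,P):
    K,D,M,t=c; return cv2.projectPoints(np.array(P,float).reshape(-1,1,3),cv2.Rodrigues(M)[0],t,K,D)[0][:,0]
E
python3 - <<'E'
from h import *
c=cam("scene")
def u(x,y): return (255+x/4.8-.4,180+y/4.8-.4)
for n,p,z in [("NL",(270,577),0),("NR",(553,528),0),("FL",(55,135),0),
  ("tabR a",(292,424),71),("tabR b",(362,400),71),("tabM a",(172,205),71),("tabM b",(238,187),71),("tabL a",(132,135),71),("tabL b",(197,118),71)]:
    print(n,ray(c,u(*p),z).round(1))
E
```

```text
NL [ 440.1 -441.     0. ]
NR [ 573.2 -501.5    0. ]
FL [580.4 -86.4   0. ]
tabR a [ 464.6 -421.7   71. ]
tabR b [ 502.6 -429.6   71. ]
tabM a [ 529.2 -256.6   71. ]
tabM b [ 568.5 -265.5   71. ]
tabL a [ 553.2 -192.8   71. ]
tabL b [ 593.7 -201.6   71. ]
```

The estimated rack yaw is about -21.5°. The tabs put the hinges at L (583,-173), M (540,-285) and R (493,-401), about 122 mm apart, which matches the rack. I'll move above the gap between L and M with the gripper closing, then look with the wrist camera.

Emit:
{"name": "drive_tool", "arguments": {
  "targets": [
    [-0.5,30,8,0,4],
    [0,60,16,0,8],
    [0.5,95,26,0,12],
    [1,130,36,0,15],
    [1,165,46,0,18],
    [1,200,56,0,21.5],
    [1,229,64,0,21.5],
    [1,229,64,0,21.5],
    [1,229,64,0,21.5],
    [1,229,64,0,21.5]
  ]
}}

```text
clock: 1.1
position: [561.1, -228.3, 231.0]
ee_rot: [-0.563, 0.826, 0.0, -0.0]
contact_force: [0.5, 1.0, -0.1]
gripper_width: -0.1
grasp_force: 0.0
```

Run:
```python
from h import *
s=arm.read_state(); im=arm.get_image("wrist"); np.save("s1.npy",s,allow_pickle=True)
print(s['position'],R.from_quat(s['ee_rot']).as_matrix().round(3),s['gripper_width'],s['clock'])
cv2.imwrite("pics/w1.png",cv2.resize(im,(800,600)))
c=cam("wrist",s)
y=np.array([.367,.93,0]);x=np.array([.93,-.367,0])
for h in [(583,-173,34),(539.5,-285,34)]:
    print((proj(c,[np.array(h)+k*y*26+np.array([0,0,37])+m*18*x for k in(-1,1) for m in(-1,1)])*800/560).round(0).tolist())
```

```text
[ 561.1251679  -228.25778331  231.03468073] [[-0.366 -0.931 -0.   ]
 [-0.931  0.366  0.   ]
 [-0.     0.    -1.   ]] -0.09532036682656782 1.1
[[437.0, 322.0], [377.0, 322.0], [436.0, 402.0], [378.0, 402.0]]
[[440.0, 107.0], [372.0, 107.0], [438.0, 206.0], [373.0, 206.0]]
```

View pics/w1.png

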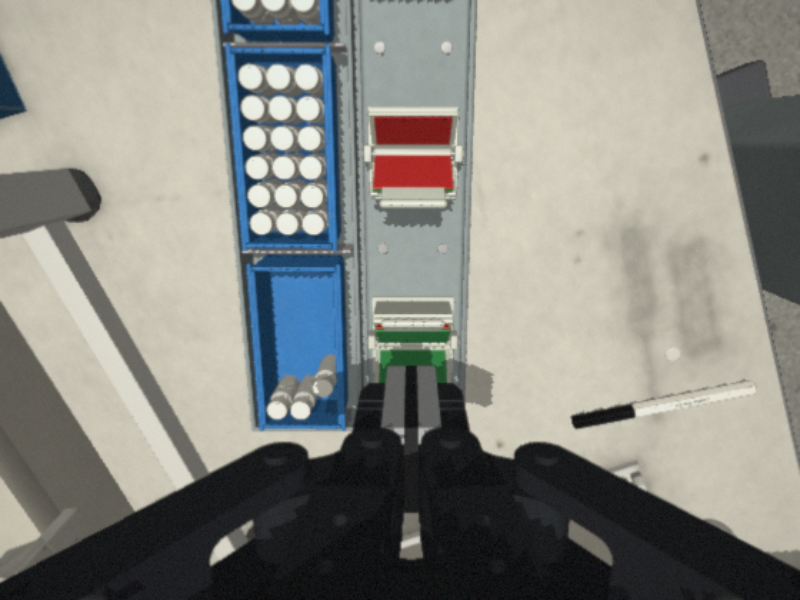

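The wrist view shows the middle tab's edge at (413,205) and the left tab's edge at (413,325). That is within 2 px of the prediction along the row and about 4 mm off in rack x, on the robot's side. I'll correct that while descending into the 70 mm gap.

Emit:
{"name": "drive_tool", "arguments": {
  "targets": [
    [1,0,2,30,0],
    [1,0,4,65,0],
    [1,0,4,100,0],
    [1,0,4,130,0],
    [1,0,4,150,0],
    [1,0,4,162,0],
    [1,0,4,167,0],
    [1,0,4,167,0],
    [1,0,4,167,0]
  ]
}}

```text
clock: 2.05
position: [558.2, -227.5, 65.5]
ee_rot: [-0.563, 0.826, -0.001, 0.001]
contact_force: [-0.3, 0.2, 0.4]
gripper_width: -0.4
grasp_force: 0.0
```

Run:
```python
from h import *
s=arm.read_state(); im=arm.get_image("wrist"); print(s['position'],s['contact_force'])
cv2.imwrite("pics/w2.png",cv2.resize(im,(800,600)))
```

```text
[ 558.23983114 -227.48669162   65.50153363] [-0.33959137  0.20996503  0.380483  ]
```

View pics/w2.png

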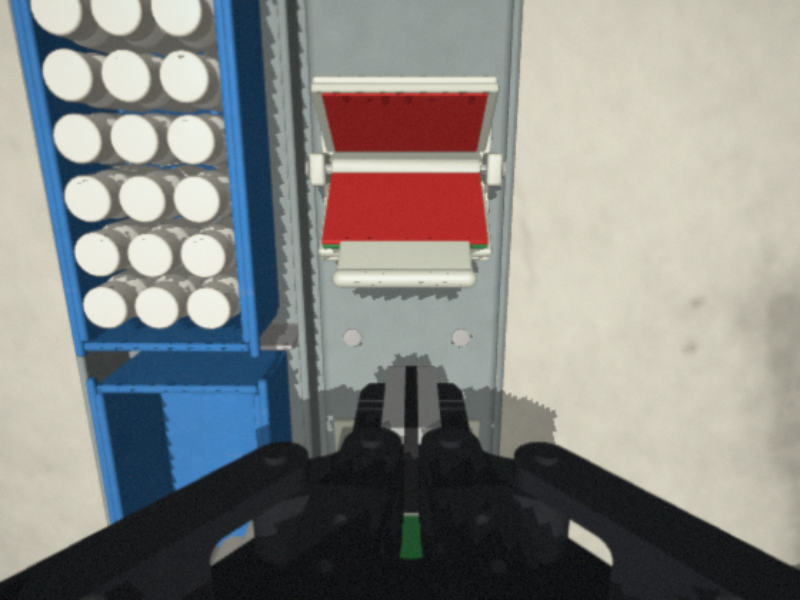

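The fingertip is centred in the gap, with the middle tab's edge at (405,278). I'll push the middle tag to the right (tool +x), rising slightly.

Emit:
{"name": "drive_tool", "arguments": {
  "targets": [
    [1,6,0,2,0],
    [1,14,0,4,0],
    [1,20,0,4,0],
    [1,24,0,4,0],
    [1,28,0,3,0],
    [1,32,0,2,0],
    [1,36,0,1,0],
    [1,40,0,0,0],
    [1,44,0,-1,0],
    [1,48,0,-2,0],
    [1,52,0,-2,0],
    [1,56,0,-2,0]
  ]
}}

```text
clock: 3.3
position: [536.6, -279.9, 66.3]
ee_rot: [-0.563, 0.827, -0.0, 0.0]
contact_force: [0.3, 0.7, 0.0]
gripper_width: -0.1
grasp_force: 0.0
```

Emit:
{"name": "drive_tool", "arguments": {
  "targets": [
    [1,3,0,0,0],
    [1,6,0,0,0],
    [1,6,0,0,0],
    [1,0,0,0,0],
    [1,-12,0,0,0],
    [1,-26,0,0,0],
    [1,-40,0,0,0],
    [1,-52,0,0,0],
    [1,-61,0,0,0],
    [1,-61,0,0,0]
  ]
}}

```text
clock: 4.3
position: [559.7, -221.4, 66.3]
ee_rot: [-0.564, 0.826, -0.0, 0.0]
contact_force: [-0.1, -1.0, 0.7]
gripper_width: -0.1
grasp_force: 0.0
```

Run:
```python
from h import *
s=arm.read_state(); im=arm.get_image("wrist"); print(s['position'],s['contact_force'])
cv2.imwrite("pics/w3.png",cv2.resize(im,(800,600)))
```

```text
[ 559.74117802 -221.42283444   66.34996429] [-0.06916728 -0.98497763  0.71523517]
```

View pics/w3.png

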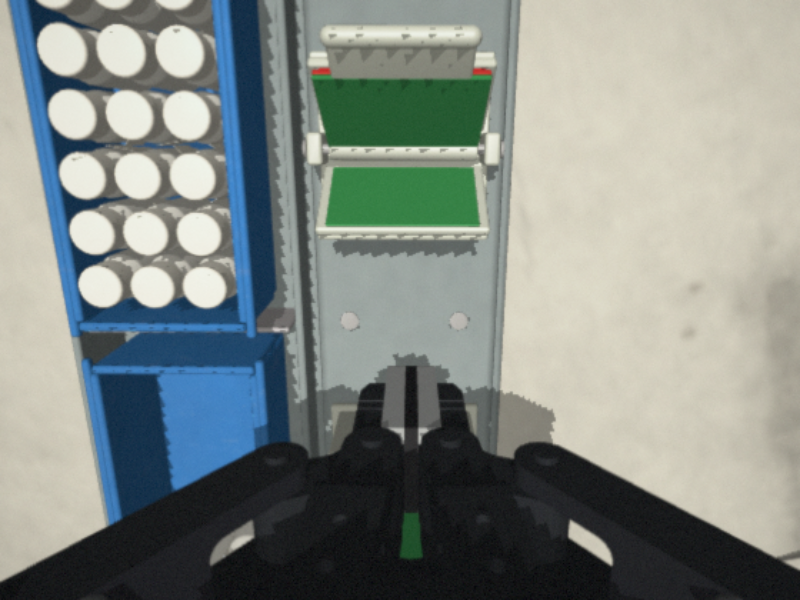

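The middle tag now rests on the right and shows green, with its tab at (400,38). Next I'll push the left tag to the left (tool -x).

Emit:
{"name": "drive_tool", "arguments": {
  "targets": [
    [1,0,0,3,0],
    [1,-4,0,5,0],
    [1,-10,0,5,0],
    [1,-15,0,5,0],
    [1,-19,0,5,0],
    [1,-23,0,4,0],
    [1,-27,0,3,0],
    [1,-31,0,2,0],
    [1,-35,0,1,0],
    [1,-39,0,0,0],
    [1,-43,0,0,0],
    [1,-47,0,0,0]
  ]
}}

```text
clock: 5.55
position: [576.5, -178.8, 66.3]
ee_rot: [-0.563, 0.827, -0.0, 0.0]
contact_force: [0.2, 0.8, -0.6]
gripper_width: -0.2
grasp_force: 0.0
```

Emit:
{"name": "drive_tool", "arguments": {
  "targets": [
    [1,-4,0,0,0],
    [1,-7,0,0,0],
    [1,-7,0,0,0],
    [1,0,0,0,0],
    [1,12,0,0,0],
    [1,26,0,0,0],
    [1,40,0,0,0],
    [1,49,0,0,0],
    [1,49,0,-20,0],
    [1,49,0,-60,0],
    [1,49,0,-100,0],
    [1,49,0,-140,0]
  ]
}}

```text
clock: 6.75
position: [557.7, -225.5, 207.8]
ee_rot: [-0.562, 0.827, 0.0, -0.0]
contact_force: [1.0, -0.3, -0.1]
gripper_width: -0.4
grasp_force: 0.0
```

Emit:
{"name": "drive_tool", "arguments": {
  "targets": [
    [1,20,0,-30,0],
    [1,60,0,-30,0],
    [1,60,0,-30,0],
    [1,-20,0,-30,0],
    [1,-60,0,-40,0],
    [1,-100,0,-40,0],
    [1,-100,0,-40,0],
    [1,-100,0,-40,0]
  ]
}}

```text
clock: 7.55
position: [595.3, -130.1, 245.7]
ee_rot: [-0.564, 0.826, 0.0, -0.0]
contact_force: [0.9, -0.0, 0.3]
gripper_width: 0.0
grasp_force: 0.0
```

Run:
```python
from h import *
s=arm.read_state(); print(s['position'],s['contact_force'],s['clock'])
im=arm.get_image("wrist"); b=arm.get_image("scene")[180:305,255:380]
cv2.imwrite("pics/f.png",np.hstack([cv2.resize(im,(400,300)),cv2.resize(b,(300,300),interpolation=2)]))
```

```text
[ 595.26726488 -130.13839165  245.72454885] [ 0.93902673 -0.01852719  0.30922292] 7.55
```

View pics/f.png

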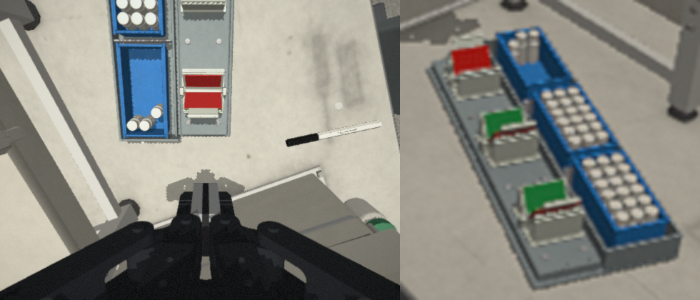

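The left tag is red, at (203,95) in the wrist half. The middle and right tags are green in the scene half. The bins haven't moved and the arm is clear.

```bash
python3 -c "
from bench import arm
print(arm.job_done())"
```

```text
the job is handed in; nothing more can be done
None
```

The job is handed in at about 7.7 s: I pushed the left tag over to red for its nearly empty bin and the middle tag over to green for its full bin, left the right tag green as it was already correct, and the last pictures showed all three tags right and the bins in place.

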